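# Lock a row of concentrate flasks into the refill rack

## Robot

A 7-joint arm with a two-finger parallel gripper is mounted at the origin on a cart in front of the work surface, level with it; the furniture and walls round the work are solid. World frame = base frame: x ahead of the robot, y to its left, z up, the work surface at z = 0. Lengths are in mm, angles in degrees, forces in N, time in s.
With the tool pointing down it reaches from about 350 to 900 mm from the base axis. Payload 8.1 kg.
Tool frame: the origin (TCP) lies on the centre line of the jaws, within the pads' length; the fingertips stand 8 mm ahead of it and the grasp point (between the pads) lies 11 mm behind it; z points along the fingers, y is the direction in which the jaws open and shut (so a half turn about z gives the same grasp; the last joint's range is limited). The gripper opens to 92 mm and grips with 3 to 60 N. Pads are 19 mm wide; open, the fingers measure 130 mm over their backs; the gripper's body (75 mm by 190 mm) begins 47 mm behind the grasp point.
Start: joints at [67.174, 24.895, 1.432, 90.138, -0.665, 64.973, -4.303], TCP at [182.167, -597.877, 234.742] pointing down, gripper open.
Joint ranges: [-149.89, 149.89], [-25.12, 119.58], [-72.63, 75.52], [4.76, 147.25], [-75.54, 255.54], [6.69, 114.76], [-157.13, 157.13]. Speed limits (degrees/s): [127.2, 127.2, 172.46, 172.46, 180, 180, 180].

## Interface

Orientations are given as [roll, pitch, yaw] about the fixed x, y, z axes, in that order (R = Rz(yaw) Ry(pitch) Rx(roll)).
In Python, from station import robot, cams, recognise gives the robot as it stands.
- The arm moves only by the tool step_arm, never from a script. Its argument "increments" is a list that holds one entry, the list of rows, each a list of 5 numbers: the shift along the tool's x, y, z in mm, then the turn about the tool's z in degrees, then the opening, from 0 (shut) to 1 (fully open). In form: [[[tx, ty, tz, spin, gripper], ...]]. A call has 1 to 8 rows; each row shifts and turns the commanded pose from where the row before left it, along the tool's axes as they then stand; what a row does not reach is not made up. A row lasts 1/10 s, in which the tool goes at most 50 mm and 8.59 degrees, less where a joint would pass 70% of its speed; a pose out of reach is approached as far as the arm can. A call is refused whole if a number of a shift passes 50 or a number of a turn 8.59, either way. A call with a gripper value outside its range is refused whole. The fingers move at their own pace and stop on an object; the grip force is fixed at half the most. Time passes only in rows, so rows that do not move let the fingers close. It gives the time, the measured TCP pose, the force and the opening at its end, in the units of the state.
- robot.get_state(): the state, without advancing time (a new reading comes with each control period).
- cams.grab_frame(name): name is "scene" or "side" or "wrist"; returns a dict with "image" (400x640x3 uint8, red, green, blue), "range_z" (400x640 float32, mm along the optical axis (not along the pixel's ray), 0 where there is no reading), "fx", "fy", "cx", "cy" (pixels), "world_from_camera" (4x4, takes a point from camera to world coordinates); the wrist camera has in their place "hand_eye" (4x4, takes a point from camera to tool coordinates, whose origin is the TCP and whose axes are the flange's). Camera axes: x right, y up, looking along -z (the intrinsics and any distortion apply to the point x, -y, -z); pixel columns grow to the right and rows downward; lengths in mm; the calibration is good to about 2 mm. A picture is of the moment at which its call begins: read the wrist's pose just before it.
- robot.sign_off(): hands the job in, once; it reports no verdict.
Trained networks look in a picture, given as the dict that the camera call returned (one of the last four; its "shot" number tells which), for a name from the list of things; names that differ only in an ending like _2 or _b are one class to them, and where a whole thing is asked for, a point or a joint stands for the part that bears it (a point fixed in the world has none). Each returns a list of dicts, best first, with "p" (0 to 1); they miss things now and then, are a little off and sometimes report something else, mostly with a low value. They report only what shows in the picture. A call takes as long as a camera call. They do not tell look-alikes from the thing itself.
- recognise(picture, thing): "rect" ([left, top, right, bottom] in pixels, round what is visible of it).
The state is a dict: "time": time; "qpos": joint angles; "joint_vel": joint speeds; "joint_efforts": joint torques, N m; "tcp_pos": TCP position; "tool_rot": TCP orientation; "force": force on the tool from outside, world axes, zero at the start; "torque": the same for the moment, N m; "opening": finger opening in mm.
Only numpy, scipy, OpenCV 4.12 (cv2) and the standard library are available. Lean on these libraries where they do the work, as an engineer would, in place of code of your own. Each camera call takes 0.05 s, during which the arm holds its last target. There are 200 camera calls.

## Task

The four concentrate flasks standing in the channel of the refill rack have not been pushed up yet: push the whole row along the channel as one train, pushing on the rearmost flask only, until the front flask rests against the end stop and all four stand close together. Then push the locking pin fully in by its knob, so that it crosses the channel behind the row and locks it. Nothing needs gripping: it is all pushing, no flask may be lifted or tipped, and you leave the loose things on the table where they are.

Things in the scene. Friction and masses are not known exactly. Their poses are not given: they have to be found in the camera images.
- refill_rack: Aluminium channel, fixed. Origin on the table under the channel's middle; x runs along the channel to the end stop, z up, +y is the knob's side (towards the robot). Floor 15 mm above the table; inner width 47.5 mm; walls 3 mm thick, tops 37 mm above the table, lips to y = +-31 mm, low screw tabs to +-50 mm. Open rear end at x = -165 mm, flared plates to -194 mm; end plate at +165 mm, 58 mm high.
- stop_face (a point): Middle of the face of the rubber bumper on the end stop, 36 mm above the table, at x = +158 mm of the rack: the front flask's front face must come to rest here.
- flask_1: Front flask, nearest the stop. All four are alike: squat white flask, ribbed grey cap, 56 mm long along the channel, 44 mm wide, body 46 mm high, cap top 60 mm, 90 to 180 g; origin at the centre of the underside, on the channel floor; x axis along the channel. The row starts 40 to 80 mm short of the bumper, 0.3 to 1.5 mm between flasks.
- flask_2: Second flask of the row, behind flask_1.
- flask_3: Third flask of the row, behind flask_2.
- flask_4: Rearmost flask of the row: its rear face, 28 mm behind its origin, is the one to push on. It is home when its origin is at x = -38 mm of the rack. Pushing the whole row takes about 2 to 6 N; at the stop the force rises sharply.
- pin (a joint): Travel (m) of the push-pull locking pin, a 10 mm steel rod with tapered tip: 0 drawn back (starts at 0 to 0.006), 0.056 fully in, tip in the bush of the far wall. It crosses the channel towards -y of the rack, 29 mm above the table, at x = -74.5 mm of the rack, 3.5 mm behind a row that is home. About 2 N of friction, no spring: it stays where it is left.
- pin_knob (a point): Middle of the outer end face of the pin's round black knob (24 mm diameter, 15 mm long, 29 mm above the table), on the +y side of the rack; pushing here towards -y of the rack drives the pin in. It moves with the pin.
- dosing_cup: Loose white dosing cup, 65 mm wide, 68 mm high, origin under its centre. Bystander.
- spare_head_0: Loose spare spray head lying on the table, 215 x 97 x 22 mm with its dip tube, origin under its centre. Bystander.
- scrub_brush: Loose scrub brush with a wooden back, 61 x 154 x 46 mm, origin under its centre. Bystander.
- refill_bottle: Loose white bottle with a blue cap, 56 mm diameter, 190 mm high, standing, origin under its centre. Bystander.
There are look-alikes about, which are no part of the job. Leave any blue or yellow look-alike of the flask_4 alone.

How it is judged:
By the outcome, as a careful person would: the job done as asked, in the order asked, and still so for the second after the job is handed in, with the robot touching nothing.
It also fails if it takes over 48 s, if anything falls off the work surface, if the arm or the gripper's body presses on something with over 40 N, if the wrist force passes 120 N, or if a joint passes its speed limit or range.

## Working session

There is one attempt and no reset: what is moved stays moved. The work goes in short steps, Python scripts to look and compute and a tool call to move; the robot and the scene stay as the last step left them, time stands still between calls to the robot, and variables do not carry over. Pictures are saved under pics/ and viewed, about 8 in all and at most 12, crops included, and the job is handed in when it is done.

Besides the shell and the picture viewer there is one more tool, called after "Request:" by a JSON object that holds its "fn" and its "kwargs", one argument or row to a line. step_arm: Moves the arm, as the interface text tells. Its arguments: {"type":"object","properties":{"increments":{"type":"array","items":{"type":"array","items":{"type":"array","items":{"type":"number"}}}}},"required":["increments"]}

```bash
mkdir -p pics; ls; cat > h.py <<'E'
import numpy as np, cv2
from station import robot, cams, recognise
from scipy.spatial.transform import Rotation as R
def grab(n, save=None):
    s=robot.get_state(); f=cams.grab_frame(n)
    if 'hand_eye' in f:
        T=np.eye(4); T[:3,:3]=R.from_euler('xyz',s['tool_rot'],degrees=True).as_matrix(); T[:3,3]=s['tcp_pos']
        f['T']=T@np.array(f['hand_eye'])
    else: f['T']=np.array(f['world_from_camera'])
    if save: cv2.imwrite('pics/'+save+'.png',f['image'][:,:,::-1])
    return f
def pts(f):
    d=f['range_z']; v,u=np.mgrid[:d.shape[0],:d.shape[1]]
    P=np.stack([(u-f['cx'])/f['fx']*d,-(v-f['cy'])/f['fy']*d,-d],-1)
    P=P@f['T'][:3,:3].T+f['T'][:3,3]; P[d<=0]=np.nan
    return P
E
python3 - <<'E'
from h import *
s=robot.get_state(); print(s)
for n in ('scene','side'):
    f=grab(n,n); P=pts(f); print(n,{k:f[k] for k in f if k not in('image','range_z')})
    for t in ('flask_1','pin_knob','refill_rack','dosing_cup','spare_head_0','scrub_brush','refill_bottle'):
        for r in recognise(f,t)[:6]:
            a,b,c,d=[int(x) for x in r['rect']]; q=P[(b+d)//2,(a+c)//2]
            print(t,round(r['p'],2),[a,b,c,d],np.round(q))
E
```

```text
pics
{'time': 0.0, 'qpos': array([67.17377447, 24.93634206,  1.43105666, 90.18818911, -0.66302769,
       64.97332817, -4.30268783]), 'joint_vel': array([-0.00890235,  0.02076793, -0.1692434 , -0.03658282, -0.01517974,
        0.02739418,  0.04596947]), 'joint_efforts': array([ 1.52522152e-03, -6.67848802e+01,  9.85013992e-01, -3.14457893e+01,
       -6.07696990e-02,  4.30173066e-02,  2.08564888e-04]), 'tcp_pos': array([ 181.97939838, -597.40715225,  233.95236267]), 'tool_rot': array([-1.79910937e+02,  9.67185714e-03,  1.69444097e+01]), 'force': array([ 0.70712059, -0.57025747,  0.54161034]), 'torque': array([-0.0006637 , -0.00300416,  0.03304758]), 'opening': 92.10452534585019}
scene {'fx': 367.0516345810809, 'fy': 367.0516345810809, 'cx': 322.33137143329265, 'cy': 193.92594811150522, 'world_from_camera': array([[-8.45673800e-01,  3.81832336e-01, -3.72880531e-01,
         3.40203299e+01],
       [-5.33596223e-01, -5.91128354e-01,  6.04849022e-01,
         7.84501251e+02],
       [ 1.05306606e-02,  7.10472614e-01,  7.03646054e-01,
         9.62243556e+02],
       [ 0.00000000e+00,  0
[... 1957 characters left out ...]
93 [254, 241, 279, 262] [ 474. -241.   51.]
flask_1 0.84 [320, 210, 342, 228] [599. -84.  59.]
flask_1 0.82 [286, 276, 307, 306] [ 595. -316.   47.]
flask_1 0.57 [291, 180, 311, 202] [476. -11.  46.]
flask_1 0.49 [335, 180, 359, 198] [608.  24.  74.]
pin_knob 0.48 [295, 216, 310, 226] [ 517. -101.   30.]
refill_rack 0.74 [286, 168, 372, 269] [595. -89.  68.]
refill_rack 0.24 [276, 309, 320, 390] [ 649. -432.   -1.]
dosing_cup 0.86 [301, 129, 321, 158] [433. 169.  68.]
spare_head_0 0.85 [273, 299, 320, 388] [ 640. -422.    4.]
scrub_brush 0.9 [194, 280, 250, 318] [ 433. -403.   44.]
refill_bottle 0.84 [331, 76, 347, 127] [458. 356. 107.]
refill_bottle 0.5 [331, 193, 348, 216] [603. -28.  63.]
```

```bash
python3 - <<'E'
import cv2
a=cv2.imread('pics/scene.png')[110:270,240:420]; b=cv2.imread('pics/side.png')[130:330,190:400]
a=cv2.resize(a,(540,480),interpolation=2); b=cv2.resize(b,(630,600),interpolation=2)
import numpy as np
a=cv2.resize(a,(390,347)); b=cv2.resize(b,(400,381))
im=np.zeros((381,790,3),'uint8'); im[:347,:390]=a; im[:,390:]=b
cv2.imwrite('pics/v1.png',im)
E
```

```text
(no output)
```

View pics/v1.png

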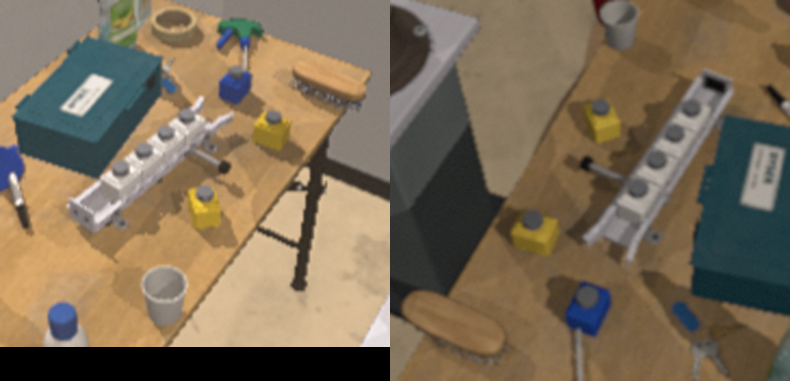

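The row of four white flasks runs along world +y; the knob is on the robot's side. A blue decoy stands behind the rear end, and two yellow ones are near the knob. I'll fit the rack from depth next.

```bash
python3 - <<'E'
from h import *
for n in ('scene','side'):
    f=grab(n); P=pts(f).reshape(-1,3); C=f['image'].reshape(-1,3).astype(int)
    m=(P[:,2]>70)&(P[:,2]<82)&(P[:,0]>530)&(P[:,0]<660)&(P[:,1]>-260)&(P[:,1]<120)&(C.max(1)-C.min(1)<30)
    Q=P[m]; ys=np.sort(Q[:,1]); print(n,len(Q))
    for g in np.split(Q[np.argsort(Q[:,1])],np.where(np.diff(ys)>12)[0]+1):
        if len(g)>3: print(len(g),np.round(np.median(g,0)),np.round(g[:,1].min()),np.round(g[:,1].max()))
    k=(P[:,2]>20)&(P[:,2]<50)&(P[:,0]>470)&(P[:,0]<540)&(P[:,1]>-140)&(P[:,1]<-50)&(C.max(1)<70)
    print('knob',k.sum(),np.round(P[k].mean(0)),np.round(P[k].min(0)),np.round(P[k].max(0)))
f=grab('wrist','w0'); print(f['T'],f['fx'],f['hand_eye'])
E
```

```text
scene 149
36 [ 582. -130.   75.] -144.0 -114.0
34 [589. -72.  76.] -84.0 -59.0
38 [595. -13.  76.] -31.0 -2.0
41 [602.  42.  76.] 29.0 54.0
knob 18 [482. -85.  34.] [476. -93.  26.] [488. -79.  41.]
side 279
76 [ 587. -132.   75.] -146.0 -118.0
73 [593. -77.  75.] -90.0 -62.0
68 [600. -19.  75.] -32.0 -5.0
62 [606.  37.  75.] 25.0 56.0
knob 39 [486. -97.  35.] [ 477. -104.   23.] [495. -84.  44.]
[[ 2.90726676e-01  9.15207700e-01  2.79057103e-01  2.59406686e+02]
 [-9.56805547e-01  2.77760663e-01  8.58612757e-02 -5.74422992e+02]
 [ 1.06981489e-03 -2.91965547e-01  9.56428238e-01  3.84524977e+02]
 [ 0.00000000e+00  0.00000000e+00  0.00000000e+00  1.00000000e+00]] 323.9492412965108 [[-7.48119829e-04  9.56421780e-01  2.91987702e-01  8.07057202e+01]
 [ 9.99999204e-01  1.01211024e-03 -7.53062696e-04  6.93024495e-02]
 [-1.01576931e-03  2.91986907e-01 -9.56421777e-01 -1.49777891e+02]
 [ 0.00000000e+00  0.00000000e+00  0.00000000e+00  1.00000000e+00]]
```

Request:
{"fn": "step_arm", "kwargs": {
  "increments": [
    [[40, -26, 0, 0, 0], [40, -26, 0, 0, 0], [40, -26, 0, 0, 0], [40, -26, 0, 0, 0], [40, -26, 0, 0, 0], [40, -26, 0, 0, 0], [40, -26, 0, 0, 0], [0, 0, 0, 0, 0]]
  ]
}}

```text
time: 1.75
tcp_pos: [402.1, -335.8, 235.1]
tool_rot: [-179.9, -0.2, 17.5]
force: [-0.2, -0.9, 0.3]
opening: 32.1
```

```bash
python3 - <<'E'
from h import *
f=grab('side'); P=pts(f).reshape(-1,3)
m=(P[:,0]>640)&(P[:,0]<760)&(P[:,1]>-200)&(P[:,1]<200)&(P[:,2]>20)
print('box z',np.percentile(P[m][:,2],[50,90,99]),'x',P[m&(P[:,2]>60)].min(0),P[m&(P[:,2]>60)].max(0))
s=robot.get_state(); print(s['tcp_pos'],s['tool_rot'],s['qpos'])
E
```

```text
box z [91.6746421  94.43512126 96.40823307] x [ 661.2125622  -199.97972298   68.96015995] [759.91557934  41.69921768  97.53622719]
[ 399.5662001  -339.03736591  234.98698258] [-1.79982047e+02 -7.90888351e-02  1.73354959e+01] [ 39.68336275  15.88832791  -6.49247183 103.70622699   1.95514571
  60.4804271  -40.19009758]
```

Request:
{"fn": "step_arm", "kwargs": {
  "increments": [
    [[40, -27, 0, 0, 0], [40, -27, 0, 0, 0], [40, -27, 0, 0, 0], [40, -27, 0, 0, 0], [40, -27, 0, 0, 0], [20, -16, 0, 8, 0], [20, -16, 0, 8, 0], [10, -16, 0, 8, 0]]
  ]
}}

```text
time: 2.6
tcp_pos: [591.4, -98.5, 234.5]
tool_rot: [180.0, -0.0, -7.4]
force: [0.3, -1.1, -0.5]
opening: 0.6
```

Request:
{"fn": "step_arm", "kwargs": {
  "increments": [
    [[0, 0, 0, 0, 0], [0, 0, 0, 0, 0]]
  ]
}}

```text
time: 2.8
tcp_pos: [590.0, -99.8, 234.5]
tool_rot: [179.9, 0.0, -6.9]
force: [-0.0, 0.6, 0.1]
opening: 0.4
```

```bash
python3 - <<'E'
from h import *
f=grab('wrist','w1'); P=pts(f); s=robot.get_state(); print(s['tcp_pos'],s['tool_rot'],s['opening'])
np.save('P1.npy',P); np.save('T1.npy',f['T'])
for t in ('flask_1','pin_knob','refill_rack'):
    for r in recognise(f,t)[:6]:
        a,b,c,d=[int(x) for x in r['rect']]; print(t,round(r['p'],2),[a,b,c,d],np.round(P[(b+d)//2,(a+c)//2]))
E
```

```text
[ 589.75476151 -100.46577104  234.56886502] [ 1.79934245e+02  3.30353641e-02 -6.97034052e+00] 0.3304297780628343
flask_1 0.93 [163, 155, 222, 196] [614.  28.  71.]
flask_1 0.91 [273, 155, 324, 204] [nan nan nan]
flask_1 0.9 [416, 231, 464, 278] [ 483. -222.   46.]
flask_1 0.83 [327, 155, 381, 200] [ 593. -130.   74.]
flask_1 0.77 [214, 156, 275, 199] [606. -23.  74.]
flask_1 0.63 [253, 245, 263, 250] [501.  -5.  10.]
pin_knob 0.54 [321, 214, 332, 236] [530. -95.  34.]
refill_rack 0.97 [90, 128, 442, 234] [595. -40.  56.]
refill_rack 0.53 [271, 154, 325, 202] [599. -75.  75.]
```

View pics/w1.png

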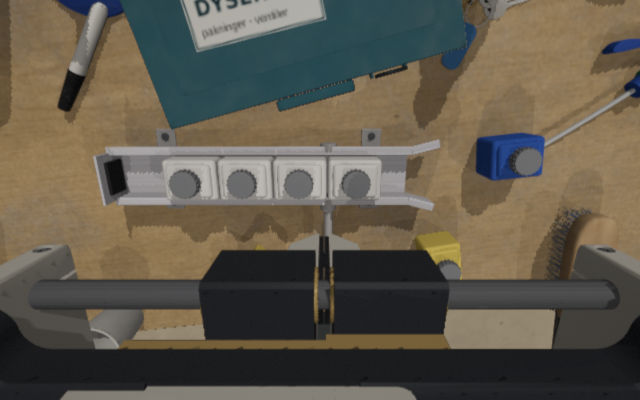

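The wrist view shows the channel nearly level in the picture: bumper at about (120,176), flask caps at (184,184), (241,184), (300,184) and (356,184), the pin rod at column 327, and the open flared end at columns 405–438. The blue decoy at (510,157) is well clear behind.

```bash
cat >> h.py <<'E'
def proj(T,u,v,z,f=(323.949,)):
    raise NotImplementedError
def ray(f,u,v,z):
    d=f['T'][:3,:3]@np.array([(u-f['cx'])/f['fx'],-(v-f['cy'])/f['fy'],-1]); o=f['T'][:3,3]
    return (o+d*(z-o[2])/d[2])[:2]
E
sed -i '/^def proj/,/NotImpl/d' h.py
python3 - <<'E'
from h import *
f=grab('wrist'); P=pts(f)
caps=np.array([ray(f,u,184,75) for u in (184,241,300,356)]); print('caps',np.round(caps,1))
# lips from depth
Q=P[120:240,80:420].reshape(-1,3); m=(abs(Q[:,2]-37)<4); q=Q[m]
a=np.radians(83.3)
for it in range(4):
    ex=np.array([np.cos(a),np.sin(a)]); ey=np.array([-ex[1],ex[0]])
    o=np.array([600,-35]); X=(q[:,:2]-o)@ex; Y=(q[:,:2]-o)@ey
    k=(abs(X)<140)
    if it==0: print('Y hist',np.histogram(Y[k],np.arange(-50,52,4)))
    s=[]
    for sg in (1,-1):
        kk=k&(Y*sg>18)&(Y*sg<40); s.append(np.polyfit(X[kk],Y[kk],1)); 
    a+=np.arctan(np.mean([p[0] for p in s])); print(np.degrees(a),s)
# image edges on z=37 / wall
g=f['image'].astype(int).sum(2)
for u in (150,250,320,400): print(u,list(g[140:160,u]),list(g[192:214,u]))
c=P[160:195,95:130]; 
print('bumper/endplate',[ (u,np.round(ray(f,u,176,36),1)) for u in (100,108,124)])
print('pin',np.round(ray(f,327,210,34),1))
E
```

```text
caps [[ 606.8   36.6]
 [ 599.8  -19.2]
 [ 592.6  -76.9]
 [ 585.7 -131.8]]
Y hist (array([  0,   0,   0,   0,  29, 757, 962, 612,  95,   0,   0,   0,   0,
         0,   0,   0,   0,   0,   1, 142, 706, 496,  48,  27,  11]), array([-50, -46, -42, -38, -34, -30, -26, -22, -18, -14, -10,  -6,  -2,
         2,   6,  10,  14,  18,  22,  26,  30,  34,  38,  42,  46,  50]))
83.12441222824307 [array([-5.47992482e-03,  3.30930577e+01]), array([-6.49263856e-04, -2.42789329e+01])]
83.05129348422253 [array([-2.53176636e-03,  3.30938428e+01]), array([-2.05606771e-05, -2.41279753e+01])]
83.03213288532282 [array([-1.31152485e-03,  3.30907842e+01]), array([ 6.42693754e-04, -2.41578454e+01])]
83.0299108354831 [array([-9.77349944e-04,  3.30907718e+01]), array([ 8.99785773e-04, -2.41657559e+01])]
150 [np.int64(295), np.int64(296), np.int64(293), np.int64(294), np.int64(289), np.int64(287), np.int64(307), np.int64(407), np.int64(501), np.int64(503), np.int64(503), np.int64(503), np.int64(500), np.int64(500), np.int64(505), np.int64(464), np.int64(336), np.int64(346), np.int64(346), np.int64(346)] [np.int
[... 1656 characters left out ...]
01), np.int64(314), np.int64(349), np.int64(422), np.int64(469), np.int64(470), np.int64(467), np.int64(464), np.int64(465), np.int64(464), np.int64(461), np.int64(403), np.int64(343), np.int64(336), np.int64(333), np.int64(329), np.int64(328)] [np.int64(399), np.int64(398), np.int64(397), np.int64(401), np.int64(440), np.int64(493), np.int64(488), np.int64(470), np.int64(463), np.int64(461), np.int64(447), np.int64(408), np.int64(292), np.int64(218), np.int64(205), np.int64(207), np.int64(209), np.int64(210), np.int64(214), np.int64(220), np.int64(221), np.int64(217)]
bumper/endplate [(100, array([619.3, 144.4])), (108, array([618.2, 135.7])), (124, array([616. , 118.2]))]
pin [548.1 -98.8]
```

Request:
{"fn": "step_arm", "kwargs": {
  "increments": [
    [[0, 35, 0, 0, 0], [0, 35, 0, 0, 0], [-1, 35, 20, 0, 0], [0, 0, 40, 0, 0], [0, 0, 40, 0, 0], [0, 0, 0, 0, 0], [0, 0, 0, 0, 0]]
  ]
}}

```text
time: 3.75
tcp_pos: [576.3, -202.9, 135.2]
tool_rot: [-180.0, 0.1, -7.1]
force: [-0.1, -0.6, 0.7]
opening: 0.6
```

```bash
python3 - <<'E'
from h import *
f=grab('wrist','w2'); s=robot.get_state(); print(s['tcp_pos'],s['tool_rot'],s['force']); import pickle; pickle.dump(f,open('f2.pkl','wb'))
for r in recognise(f,'flask_4')[:5]: print(r)
g=f['image'].astype(int).sum(2)
for u in (250,330): print(u,[int(x) for x in g[130:260:1,u]])
E
```

```text
[ 577.4244445  -202.95189278  136.50959233] [ 1.79987356e+02 -1.05919000e-01 -7.04096388e+00] [-0.18148484 -1.14217073  0.67133689]
{'rect': [110.5, 173.9, 202.4, 239.2], 'p': 0.98}
{'rect': [33.3, 174.9, 130.2, 242.6], 'p': 0.92}
{'rect': [410.8, 142.9, 494.8, 212.5], 'p': 0.72}
{'rect': [92.2, 309.4, 170.7, 350.0], 'p': 0.67}
{'rect': [1.8, 174.5, 55.0, 236.3], 'p': 0.66}
250 [335, 335, 338, 342, 339, 337, 323, 307, 308, 304, 306, 304, 308, 308, 305, 303, 297, 297, 296, 298, 302, 304, 307, 305, 305, 302, 296, 294, 294, 298, 299, 306, 367, 453, 469, 465, 464, 461, 457, 454, 447, 442, 439, 404, 302, 329, 414, 426, 427, 432, 433, 440, 472, 509, 528, 524, 518, 509, 502, 497, 512, 527, 527, 521, 509, 504, 503, 503, 503, 503, 500, 500, 501, 500, 500, 500, 500, 499, 500, 500, 501, 503, 515, 525, 525, 504, 497, 497, 498, 496, 497, 497, 498, 494, 494, 493, 494, 492, 493, 492, 490, 467, 411, 398, 435, 389, 325, 311, 310, 298, 261, 218, 222, 218, 219, 221, 216, 211, 207, 185, 123, 88, 88, 88, 85, 79, 84, 89, 89, 87]
330 [210, 217, 224, 235, 243, 270, 309, 314, 315, 315, 315, 316, 317, 310, 303, 288, 283, 283, 288, 296, 308, 316, 320, 312, 307, 308, 326, 404, 479, 476, 470, 464, 460, 460, 455, 455, 468, 471, 427, 351, 329, 322, 315, 305, 276, 224, 205, 206, 204, 202, 210, 209, 212, 210, 218, 224, 224, 221, 213, 213, 214, 212, 216, 218, 222, 226, 224, 223, 217, 216, 215, 239, 289, 309, 308, 304, 295, 291, 288, 290, 291, 297, 300, 302, 308, 306, 294, 300, 312, 312, 314, 314, 314, 320, 341, 368, 390, 391, 389, 395, 396, 397, 400, 401, 392, 388, 388, 385, 387, 389, 385, 385, 388, 385, 380, 381, 379, 376, 376, 376, 374, 371, 371, 370, 369, 369, 369, 368, 365, 366]
```

View pics/w2.png

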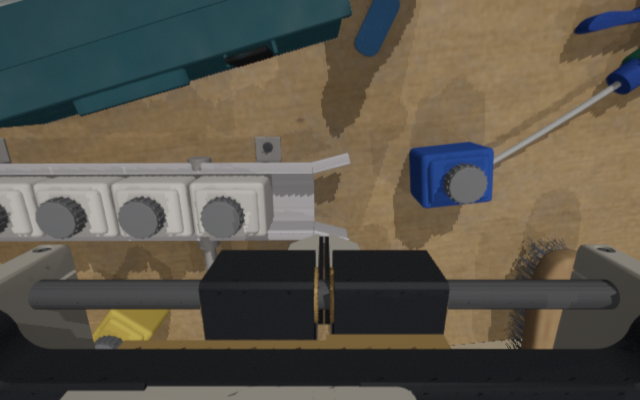

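Flask_4's body ends at about column 272 in this view, and the upper wall's lip is at rows 162–174. The channel opens to columns 315–350, and the fingers (hidden) stand near the lower end. The blue decoy at (452,175) is clear.

```bash
python3 - <<'E'
from h import *; import pickle
f=pickle.load(open('f2.pkl','rb')); O=np.array([597.1,-29.8]); a=np.radians(83.03)
ex=np.array([np.cos(a),np.sin(a)]); ey=np.array([-ex[1],ex[0]])
rk=lambda p:np.round([(p-O)@ex,(p-O)@ey],1)
for n,u,v,z in [('up outer',250,162,37),('up inner',250,173.5,37),('lo inner',250,234.5,37),('lo outer',250,240,37),('lo inner u290',290,231,37),('lo outer u290',290,239,37),('rear end',314,205,15),('cap4',222,216,75),('rear top',269,205,61),('pin',209,250,33),('bush/up screw',200,162,30)]:
    print(n,rk(ray(f,u,v,z)))
P=pts(f); q=P[195:225,240:300]; print(np.array([[*rk(np.nanmedian(q[:,i],0)[:2]),np.nanmedian(q[:,i,2])] for i in range(10,60,3)]))
print('tcp',rk(robot.get_state()['tcp_pos'][:2]))
E
```

```text
up outer [-117.   -33.9]
up inner [-116.4  -24.8]
lo inner [-112.8   26.9]
lo outer [-112.5   31.9]
lo inner u290 [-146.1   23.9]
lo outer u290 [-145.9   31.1]
rear end [-165.5    8.6]
cap4 [-103.8   -3.5]
rear top [-134.2   -6.8]
pin [-75.8  43. ]
bush/up screw [-75.6 -32.7]
[[-120.           -3.3          60.78466319]
 [-122.2          -3.1          60.52332792]
 [-124.2          -2.8          59.54388588]
 [-125.8          -1.9          56.83097821]
 [-127.9          -1.6          56.23325406]
 [-129.8          -0.9          53.49435716]
 [-130.            2.9          43.146987  ]
 [-130.            7.8          28.88705175]
 [-130.2          12.7          14.81657771]
 [-132.8          12.8          14.87328298]
 [-135.4          12.8          14.83586474]
 [-138.2          12.7          15.01545542]
 [-140.8          12.7          14.86806663]
 [-143.5          11.9          15.15490655]
 [-146.           13.6          15.16948241]
 [-148.7          12.7          14.94125842]
 [-151.3          13.           14.72702721]]
tcp [-174.2   -2. ]
```

Request:
{"fn": "step_arm", "kwargs": {
  "increments": [
    [[-1, 0, 35, 0, 0], [0, 0, 35, 0, 0], [0, 0, 22, 0, 0], [0, 0, 10, 0, 0], [0, 0, 0, 0, 0], [0, 0, 0, 0, 0]]
  ]
}}

```text
time: 4.45
tcp_pos: [576.9, -202.8, 34.5]
tool_rot: [180.0, -0.2, -7.0]
force: [0.1, 0.0, -0.4]
opening: 0.5
```

Request:
{"fn": "step_arm", "kwargs": {
  "increments": [
    [[0, -6, 2, 0, 0], [0, -6, 0, 0, 0], [0, -5, 0, 0, 0], [0, -3, 0, 0, 0], [0, -3, 0, 0, 0], [0, -3, 0, 0, 0], [0, -3, 0, 0, 0], [0, -3, 0, 0, 0]]
  ]
}}

```text
time: 5.25
tcp_pos: [579.4, -171.6, 30.8]
tool_rot: [179.9, -0.0, -7.1]
force: [-0.5, -2.6, 1.5]
opening: 0.0
```

Request:
{"fn": "step_arm", "kwargs": {
  "increments": [
    [[0, -4, 0, 0, 0], [0, -4, 0, 0, 0], [0, -4, 0, 0, 0], [0, -4, 0, 0, 0], [0, -4, 0, 0, 0], [0, -4, 0, 0, 0]]
  ]
}}

```text
time: 5.85
tcp_pos: [582.5, -146.6, 30.7]
tool_rot: [180.0, -0.0, -7.1]
force: [-0.3, -4.4, 2.5]
opening: 0.4
```

Request:
{"fn": "step_arm", "kwargs": {
  "increments": [
    [[0, -4, 0, 0, 0], [0, -4, 0, 0, 0], [0, -4, 0, 0, 0], [0, -4, 0, 0, 0], [0, -4, 0, 0, 0], [0, -3, 0, 0, 0], [0, -3, 0, 0, 0]]
  ]
}}

```text
time: 6.55
tcp_pos: [585.6, -120.9, 30.8]
tool_rot: [180.0, 0.0, -7.1]
force: [-1.2, -4.6, 3.3]
opening: 0.6
```

Request:
{"fn": "step_arm", "kwargs": {
  "increments": [
    [[0, -2, 0, 0, 0], [0, -1, 0, 0, 0]]
  ]
}}

```text
time: 6.75
tcp_pos: [586.0, -118.0, 30.7]
tool_rot: [180.0, 0.0, -7.0]
force: [-1.1, -5.5, 3.2]
opening: 0.1
```

Request:
{"fn": "step_arm", "kwargs": {
  "increments": [
    [[0, -1, 0, 0, 0], [0, -1, 0, 0, 0]]
  ]
}}

```text
time: 6.95
tcp_pos: [586.2, -116.3, 30.8]
tool_rot: [180.0, -0.0, -7.1]
force: [0.1, -4.6, 2.8]
opening: 0.7
```

Request:
{"fn": "step_arm", "kwargs": {
  "increments": [
    [[0, -1, 0, 0, 0], [0, -1, 0, 0, 0]]
  ]
}}

```text
time: 7.15
tcp_pos: [586.5, -114.2, 30.7]
tool_rot: [180.0, -0.0, -7.1]
force: [0.4, -4.5, 3.3]
opening: 0.3
```

Request:
{"fn": "step_arm", "kwargs": {
  "increments": [
    [[0, -1, 0, 0, 0], [0, 0, 0, 0, 0]]
  ]
}}

```text
time: 7.35
tcp_pos: [586.5, -114.1, 30.7]
tool_rot: [179.9, 0.0, -7.1]
force: [-1.2, -6.7, 3.4]
opening: 0.5
```

Request:
{"fn": "step_arm", "kwargs": {
  "increments": [
    [[0, -1, 0, 0, 0], [0, 0, 0, 0, 0]]
  ]
}}

```text
time: 7.55
tcp_pos: [586.5, -114.0, 30.8]
tool_rot: [179.9, 0.0, -7.1]
force: [-1.0, -9.8, 2.8]
opening: 0.1
```

Request:
{"fn": "step_arm", "kwargs": {
  "increments": [
    [[0, -1, 0, 0, 0], [0, 0, 0, 0, 0]]
  ]
}}

```text
time: 7.75
tcp_pos: [586.5, -114.0, 30.8]
tool_rot: [179.8, -0.0, -7.2]
force: [-1.9, -12.3, 3.3]
opening: 0.3
```

Request:
{"fn": "step_arm", "kwargs": {
  "increments": [
    [[0, 3, 0, 0, 0], [0, 3, 0, 0, 0], [0, 8, 0, 0, 0], [0, 16, 0, 0, 0], [0, 10, -30, 0, 0], [0, 0, -40, 0, 0], [0, 0, -40, 0, 0], [0, 0, -40, 0, 0]]
  ]
}}

```text
time: 8.55
tcp_pos: [581.3, -152.1, 182.2]
tool_rot: [180.0, 0.0, -7.1]
force: [1.3, -0.4, -0.6]
opening: 0.6
```

Request:
{"fn": "step_arm", "kwargs": {
  "increments": [
    [[-40, 0, 0, 0, 0], [-40, -20, 0, 0, 0], [-40, -10, 0, 0, 0], [-20, 0, 0, 0, 0], [0, 0, 0, 0, 0], [0, 0, 0, 0, 0]]
  ]
}}

```text
time: 9.15
tcp_pos: [446.9, -104.7, 181.1]
tool_rot: [180.0, -0.1, -7.1]
force: [0.0, -0.3, 0.9]
opening: 0.2
```

```bash
python3 - <<'E'
from h import *; import pickle
f=grab('wrist','w3'); s=robot.get_state(); pickle.dump(f,open('f3.pkl','wb'))
O=np.array([597.1,-29.8]); a=np.radians(83.03); ex=np.array([np.cos(a),np.sin(a)]); ey=np.array([-ex[1],ex[0]])
rk=lambda p:np.round([(p-O)@ex,(p-O)@ey],1)
print('tcp',rk(s['tcp_pos'][:2]),s['tcp_pos'],s['tool_rot'],s['force'])
P=pts(f)
for t in ('flask_1','pin_knob'):
    for r in recognise(f,t)[:6]:
        l,b,c,d=[int(x) for x in r['rect']]; print(t,round(r['p'],2),[l,b,c,d],rk(P[(b+d)//2,(l+c)//2][:2]))
E
```

```text
tcp [-92.5 139.4] [ 447.47566443 -104.71514431  181.01961305] [ 1.79995355e+02 -6.83226224e-02 -7.10793613e+00] [-0.71128051  0.64760203  0.4434025 ]
flask_1 0.9 [172, 138, 251, 214] [  4.7 122.9]
flask_1 0.84 [141, 0, 229, 58] [ 8.9 10.3]
flask_1 0.81 [419, 118, 480, 186] [-198.2  102.8]
flask_1 0.75 [0, 0, 99, 55] [113.9   7.2]
flask_1 0.71 [499, 0, 594, 36] [-270.9   -1.8]
flask_1 0.68 [63, 0, 163, 55] [61.5  8.8]
pin_knob 0.63 [290, 76, 317, 157] [-74.1  74.2]
```

View pics/w3.png

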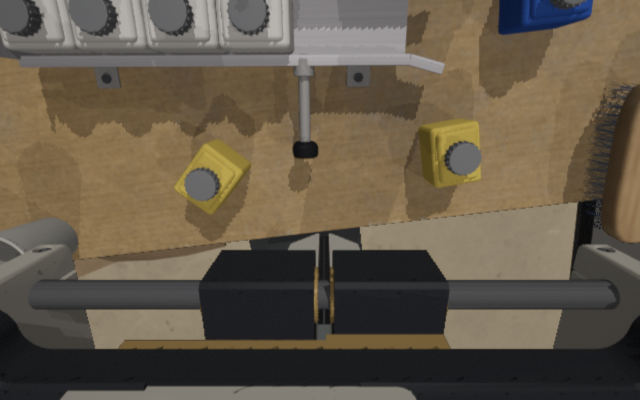

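The row is up to the stop, with flask_4's rear at column 293. The pin rod is at column 305 and the knob's outer end at about (306,157). Yellow decoys at (212,177) and (450,152) stay on either side.

```bash
python3 - <<'E'
from h import *; import pickle
f=pickle.load(open('f3.pkl','rb')); O=np.array([597.1,-29.8]); a=np.radians(83.03); ex=np.array([np.cos(a),np.sin(a)]); ey=np.array([-ex[1],ex[0]])
rk=lambda p:np.round([(p-O)@ex,(p-O)@ey],1)
for z in (17,29,41): print(z,rk(ray(f,306,157,z)),rk(ray(f,305,75,z)))
print('rear top',rk(ray(f,290,30,61)),rk(ray(f,293,45,40)))
P=pts(f); 
q=P[140:162,300:312].reshape(-1,3); q=q[(q[:,2]>12)]; Y=(q[:,:2]-O)@ey; X=(q[:,:2]-O)@ex; print(len(q),np.percentile(Y,[5,50,95]),np.median(X),np.percentile(q[:,2],[5,50,95]))
for r in ([190,225,180,205],[430,440,120,180]): pass
m=(P[...,2]>15)&(P[...,2]<70)
for n,(u0,u1) in {'yl':(160,265),'yr':(400,500)}.items():
    q=P[110:225,u0:u1][m[110:225,u0:u1]]; X=(q[:,:2]-O)@ex; Y=(q[:,:2]-O)@ey; print(n,np.percentile(X,[1,99]),np.percentile(Y,[1,99]))
E
```

```text
17 [-75.2 113.8] [-75.7  38.8]
29 [-75.9 111.8] [-76.3  39.6]
41 [-76.5 109.7] [-77.   40.4]
rear top [-67.4   9.9] [-67.5  17.2]
227 [ 96.18399946 102.60775643 110.79908931] -75.76742704266577 [32.96396946 39.41070662 41.06312406]
yl [-16.99683972  42.922258  ] [ 99.0065912  160.77273993]
yr [-233.2848706  -186.39293829] [ 79.52408497 136.78157837]
```

Request:
{"fn": "step_arm", "kwargs": {
  "increments": [
    [[0, -10, 40, 0, 0], [0, -7, 40, 0, 0], [0, 0, 40, 0, 0], [0, 0, 22, 0, 0], [0, 0, 10, 0, 0], [0, 0, 0, 0, 0], [0, 0, 0, 0, 0]]
  ]
}}

```text
time: 10.0
tcp_pos: [449.7, -87.2, 29.3]
tool_rot: [180.0, -0.1, -7.1]
force: [-0.2, 0.1, 0.2]
opening: 0.8
```

Request:
{"fn": "step_arm", "kwargs": {
  "increments": [
    [[5, 0, 0, 0, 0], [5, 0, 0, 0, 0], [4, 0, 0, 0, 0], [3, 0, 0, 0, 0], [3, 0, 0, 0, 0], [3, 0, 0, 0, 0], [3, 0, 0, 0, 0], [3, 0, 0, 0, 0]]
  ]
}}

```text
time: 10.8
tcp_pos: [477.6, -90.6, 28.7]
tool_rot: [180.0, 0.0, -7.1]
force: [-0.8, 0.4, 0.5]
opening: 0.3
```

Request:
{"fn": "step_arm", "kwargs": {
  "increments": [
    [[4, 0, 0, 0, 0], [4, 0, 0, 0, 0], [4, 0, 0, 0, 0]]
  ]
}}

```text
time: 11.1
tcp_pos: [489.7, -92.1, 28.7]
tool_rot: [180.0, 0.0, -7.1]
force: [-1.4, 0.1, 0.8]
opening: 0.3
```

Request:
{"fn": "step_arm", "kwargs": {
  "increments": [
    [[4, 0, 0, 0, 0], [4, 0, 0, 0, 0], [4, 0, 0, 0, 0], [4, 0, 0, 0, 0]]
  ]
}}

```text
time: 11.5
tcp_pos: [505.7, -94.0, 28.7]
tool_rot: [-180.0, 0.0, -7.1]
force: [-2.9, 1.3, 0.4]
opening: 0.5
```

Request:
{"fn": "step_arm", "kwargs": {
  "increments": [
    [[4, 0, 0, 0, 0], [4, 0, 0, 0, 0], [4, 0, 0, 0, 0]]
  ]
}}

```text
time: 11.8
tcp_pos: [517.6, -95.5, 28.7]
tool_rot: [-180.0, 0.0, -7.1]
force: [-2.7, 1.8, -0.2]
opening: 0.6
```

Request:
{"fn": "step_arm", "kwargs": {
  "increments": [
    [[2, 0, 0, 0, 0], [2, 0, 0, 0, 0]]
  ]
}}

```text
time: 12.0
tcp_pos: [519.6, -95.8, 28.5]
tool_rot: [180.0, 0.2, -7.1]
force: [-11.5, 3.9, 9.9]
opening: 0.4
```

Request:
{"fn": "step_arm", "kwargs": {
  "increments": [
    [[2, 0, 0, 0, 0], [1, 0, 0, 0, 0]]
  ]
}}

```text
time: 12.2
tcp_pos: [519.7, -95.8, 28.1]
tool_rot: [180.0, 0.5, -7.0]
force: [-16.0, 4.8, 14.6]
opening: 0.5
```

Request:
{"fn": "step_arm", "kwargs": {
  "increments": [
    [[-3, 0, 0, 0, 0], [-4, 0, 0, 0, 0], [-10, 0, 0, 0, 0], [-25, 0, 0, 0, 0], [-40, 0, -20, 0, 0], [0, 0, -40, 0, 0], [0, 0, -40, 0, 0], [0, 0, -40, 0, 0]]
  ]
}}

```text
time: 13.0
tcp_pos: [442.1, -86.4, 170.4]
tool_rot: [180.0, -0.0, -7.1]
force: [0.4, -0.4, -0.2]
opening: 0.2
```

Request:
{"fn": "step_arm", "kwargs": {
  "increments": [
    [[0, 0, 0, 0, 0], [0, 0, 0, 0, 0]]
  ]
}}

```text
time: 13.2
tcp_pos: [443.3, -86.6, 169.7]
tool_rot: [180.0, -0.2, -7.1]
force: [-0.2, -0.0, -1.0]
opening: 0.4
```

```bash
python3 - <<'E'
from h import *; import pickle
f=grab('wrist','w4'); s=robot.get_state(); pickle.dump(f,open('f4.pkl','wb')); print(s['tcp_pos'],s['force'])
g=f['image'][:200,:520,::-1]; cv2.imwrite('pics/v4.png',cv2.resize(np.ascontiguousarray(g),(780,300),interpolation=cv2.INTER_CUBIC))
E
```

```text
[442.52267599 -86.47607919 168.64089498] [-0.94671424 -0.27709488 -1.15812593]
```

View pics/v4.png

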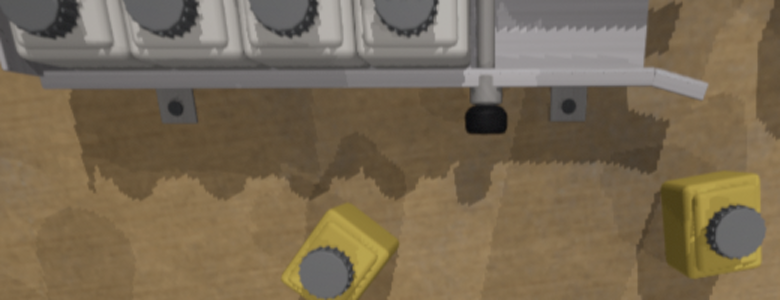

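The knob (crop 486,120) is now close to the near wall's bush, and the rod crosses the channel right behind flask_4. I'll check the tip at the far wall and the row at the stop from above.

Request:
{"fn": "step_arm", "kwargs": {
  "increments": [
    [[40, 0, -40, 0, 0], [40, 0, -30, 0, 0], [40, 0, 0, 0, 0], [30, -10, 0, 0, 0], [0, -10, 0, 0, 0], [0, 0, 0, 0, 0], [0, 0, 0, 0, 0]]
  ]
}}

```text
time: 13.95
tcp_pos: [588.1, -84.3, 232.8]
tool_rot: [180.0, 0.2, -7.0]
force: [-0.5, -0.6, 0.2]
opening: 0.4
```

```bash
python3 - <<'E'
from h import *; import pickle
O=np.array([597.1,-29.8]); a=np.radians(83.03); ex=np.array([np.cos(a),np.sin(a)]); ey=np.array([-ex[1],ex[0]])
rk=lambda p:np.round([(p-O)@ex,(p-O)@ey],1)
f=pickle.load(open('f4.pkl','rb'))
for z in (17,29,35): print('knob face',z,rk(ray(f,324,89,z)))
print('flask4 rear / pin front edge',rk(ray(f,313,30,45)),rk(ray(f,319,30,29)))
f=grab('wrist','w5'); s=robot.get_state(); pickle.dump(f,open('f5.pkl','wb')); print(s['tcp_pos'])
g=f['image'][110:270,60:460,::-1]; cv2.imwrite('pics/v5.png',cv2.resize(np.ascontiguousarray(g),(800,320),interpolation=cv2.INTER_CUBIC))
for r in recognise(f,'flask_1')[:6]: print(round(r['p'],2),[int(x) for x in r['rect']])
E
```

```text
knob face 17 [-75.3  56.6]
knob face 29 [-75.3  57. ]
knob face 35 [-75.3  57.2]
flask4 rear / pin front edge [-66.9  14.5] [-71.4  11.6]
[588.20908405 -84.74214393 233.27153538]
0.94 [117, 147, 180, 196]
0.92 [430, 229, 476, 279]
0.85 [492, 127, 561, 177]
0.76 [169, 152, 233, 195]
0.68 [225, 152, 282, 197]
0.58 [282, 152, 335, 195]
```

View pics/v5.png

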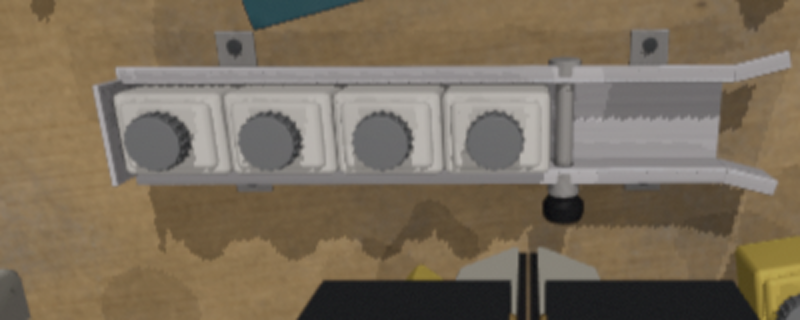

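The four flasks stand evenly, about 112 px apart in the crop, against the stop. The pin runs from the knob (563,207) across the channel into the far bush (565,65). The arm is clear at z = 233.

```bash
python3 -c "
from station import robot
print(robot.sign_off())"
```

```text
the job is handed in; nothing more can be done
None
```

The row is pushed up to the end stop and the locking pin is in behind it; I handed the job in at about 14 s on the robot's clock. No verdict is reported.

- **Row:** I pushed on flask_4's rear face only, with the closed fingers inside the channel. It took about 4.5 N, rising to about 12 N when the movement stopped. The last checks put flask_4's rear face at x ≈ -67 mm (home is -66, within measuring error). The four flasks stand evenly and close together.
- **Pin:** I pushed the knob at about 3 N until it stopped hard at about 16 N. The knob's face moved from about y = 112 to 57 mm, roughly 55 mm of travel. With its starting offset of 0 to 6 mm, that fits fully in. The picture from above shows the pin crossing behind flask_4 into the far bush.
- **Not fully settled:** At the pin's end stop I also read about 15 N upward on the tool. I took this as friction on the knob, because nothing else was within reach of the gripper. I did not measure the pin's travel to better than about 2 mm. I saw no contact with the bystanders or look-alikes, but did not re-measure their positions.

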